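# Open the seedling pen's latched gate

### The job

Open the green gate of the seedling pen. Its latch bar is trapped in the yellow catch: holding the red tab, press the gate in against its bumper, find by feel the gap between the catch's two lips, lift the bar out through it, and swing the gate at least 60 degrees open towards the robot. Never force the bar against the catch (no more than 15 N), do not fling the gate, let the bar down by hand rather than dropping it, leave the gate standing open with the bar down, and leave the pot, bottle and trowel where they are.

Things in the scene. Friction and masses are not known exactly. Their poses are not given: they have to be found in the camera images.
- tab (a point): centre of the red upright round tab on the latch bar, pinched from above with a finger on each side along x. Tab 14 mm across, 44 mm high; closed, this point is 200 mm above the bench, 40 mm above the 160 mm high gate. Axes turn with the bar; closed: x level into the pen (away from the robot), y to the hinge, z up. Bar down: 90 mm along -y from bar_pivot, 75 mm above it
- bar_pivot (a point): the latch bar's pivot pin on the gate, 125 mm above the bench, axis along x. The steel bar (6 mm thick in x, 14 mm high, about 140 g) runs from here 182 mm along -y to its end in the catch, 29 mm in front of the gate's front face. Axes of the gate: x across its thickness (20 mm), into the pen when closed; y to the hinge; z up
- gate_hinge (a point): point on the gate's vertical hinge axis, at its front face, 125 mm above the bench. Axes of the gate, as for bar_pivot, which lies at x -29, y -100, z 0 mm in them. The gate (green frame, clear panel, 0.8 kg) reaches 242 mm along -y from here
- gate (a joint): gate angle, rad: 0 with the bar on the front wall of its catch, grows as the gate swings out to the robot (clockwise from above), stop at 1.5; can be pressed in to about -0.07. A spring bumper inside pushes it out until 14 mm open: 4 to 7 N at the tab, rising slowly as it is pressed in. Elsewhere it stays where it is left (hinge friction 0.1 N m)
- latch (a joint): angle of the latch bar on the gate, rad: 0 down (level, on its stop), grows as the free end and tab rise (the tab goes up and towards the hinge, in a circle about bar_pivot), stop at 0.55. From 0.17 the bar is clear above the whole catch. It falls back by its own weight; lifting takes only 1 to 2 N at the tab when nothing traps the bar
- bar_tip (a point): free end of the latch bar, mid height. It rests on the catch's front wall, under the front lip, and must go 2 to 12 mm into the pen (x) to enter the gap between the lips (differs each time; must be felt). The gap gives it 2.6 mm of play; 3 mm beyond the gap, under the back lip, it meets the hard back jaw, felt as a sharp rise over the bumper's push. The tab travels 0.7 times as far
- catch: yellow catch with dark adjustable keeper on the pen's post, 270 mm from the hinge along the closed gate's -y; origin on the post's front face, 125 mm above the bench; x into the pen, z up. Front wall's inner face at x -32 mm. The keeper has a back jaw and two lips, front and back, 2.5 mm above the bar, 6 mm thick, their top 141 mm above the bench: the bar can rise only in the gap between them
- pot: bystander: terracotta pot with a red seedling, 94 mm across, about 140 mm high; origin under its centre
- feed: bystander: white bottle with green cap, 64 mm across, 150 mm high; origin under its centre
- trowel: bystander: hand trowel lying flat, 270 mm long along its x, 60 mm wide; origin on the bench at about its middle

How it is judged:
By the outcome, as a careful person would: the job done as asked, in the order asked, and still so for the second after the job is handed in, with the robot touching nothing.
It also fails if it takes over 72 s, if anything falls off the work surface, if the arm or the gripper's body presses on something with over 40 N, if the wrist force passes 120 N, or if a joint passes its speed limit or range.

### The arm

A 6-joint arm with a two-finger parallel gripper is mounted at the origin on the work surface. World frame = base frame: x ahead of the robot, y to its left, z up, the work surface at z = 0. Lengths are in mm, angles in rad, forces in N, time in s.
With the tool pointing down it reaches from about 400 to 825 mm from the base axis. Payload 7 kg.
Tool frame: the origin (TCP) lies at the very end of the fingers, on their centre line; the grasp point (between the pads) lies 19 mm behind it; z points along the fingers, y is the direction in which the jaws open and shut (so a half turn about z gives the same grasp; the last joint's range is limited). The gripper opens to 88 mm and grips with 3 to 60 N. Pads are 19 mm wide; open, the fingers measure 130 mm over their backs; the gripper's body (78 mm by 193 mm) begins 47 mm behind the grasp point.
Start: joints at [-1.052, 0.359, 0.012, 0, -1.224, -0.288], TCP at [154.385, -657.085, 226.561] pointing down, gripper open.
Joint ranges: [-3.07, 3.07], [-1.43, 2.12], [-1.02, 1.25], [-3.03, 1.67], [-3.05, -0], [-3.03, 3.03]. Speed limits (rad/s): [2.39, 2.39, 3.01, 3.14, 3.14, 3.14].

### API

Orientations are given as a unit quaternion [x, y, z, w].
In Python, from plant import bot gives the robot as it stands. Calls block until the motion is done:
- bot.move_ptp(position, orientation): joint-space move of the TCP to a pose.
- bot.line_to(position, velocity=150, ori=None): straight line of the TCP; ori=None keeps the orientation; velocity is the mean speed in mm/s.
- bot.move_joints(angles): joint-space move.
- bot.move_gripper(opening, force=None): finger opening in mm; force is the grip in N (None keeps the last); returns when the fingers have stopped.
- bot.pause(seconds).
- bot.solve_ik(position, orientation): joint angles nearest the present ones, or None.
- bot.read_state(): the state.
- bot.camera(name): name is "side" or "top" or "wrist"; returns the picture (480x640x3 uint8, red, green, blue); there is no depth.
- bot.get_calibration(name): a dict with "fx", "fy", "cx", "cy" (pixels), "view" (4x4, takes a point from world to camera coordinates); the wrist camera has in their place "T_tool_cam" (4x4, takes a point from camera to tool coordinates, whose origin is the TCP and whose axes are the flange's). Camera axes: x right, y up, looking along -z (the intrinsics and any distortion apply to the point x, -y, -z); pixel columns grow to the right and rows downward; lengths in mm; the calibration is good to about 2 mm. A picture is of the moment at which its call begins: read the wrist's pose just before it. get_calibration takes no time and is no camera call.
A pose or a line that the arm cannot do raises bot.Unreachable and nothing moves.
- bot.close_job(): hands the job in, once; it reports no verdict.
The state is a dict: "t": time; "joint_pos": joint angles; "qvel": joint speeds; "tau": joint torques, N m; "tcp_pos": TCP position; "eef_rot": TCP orientation; "contact_force": force on the tool from outside, world axes, zero at the start; "moment": the same for the moment, N m; "width": finger opening in mm.
Only numpy, scipy, OpenCV 4.12 (cv2) and the standard library are available. Lean on these libraries where they do the work, as an engineer would, in place of code of your own. Each camera call takes 0.05 s, during which the arm holds its last target. There are 200 camera calls.

## Working session

There is one attempt and no reset: what is moved stays moved. The work goes in short steps, each a Python script; the robot and the scene stay as the last script left them, time stands still between calls to the robot, and variables do not carry over. Pictures are saved under pics/ and viewed, on a budget of 10 in all, crops included, one or two more only if the job needs it, and the job is handed in when it is done.

```bash
ls; mkdir -p pics
python3 - <<'E'
from plant import bot
import cv2,numpy as np
np.set_printoptions(precision=4,suppress=True)
print(bot.read_state())
for n in("side","top","wrist"):
    im=bot.camera(n);cv2.imwrite(f"pics/{n}0.png",im[:,:,::-1]);print(n,bot.get_calibration(n))
E
```

```text
pics
{'t': 0.0, 'joint_pos': array([-1.0519,  0.3594,  0.011 , -0.0004, -1.2241, -0.2881]), 'qvel': array([ 0.0009, -0.0005, -0.0005, -0.0005,  0.0014,  0.0015]), 'tau': array([  0.0008, -58.2727,  29.3059,   6.9974,   0.0069,  -0.0001]), 'tcp_pos': array([ 154.2894, -656.6112,  225.5986]), 'eef_rot': array([-0.1151,  0.9934,  0.0008, -0.0002]), 'contact_force': array([ 0.2389, -0.936 ,  0.4755]), 'moment': array([-0.0407,  0.0011, -0.0249]), 'width': 88.13087205680186}
side {'fx': 505.02281991800714, 'fy': 505.02281991800714, 'cx': 327.735082419769, 'cy': 237.18819183008296, 'view': array([[  -0.7165,   -0.6976,   -0.0014,  323.1081],
       [   0.3526,   -0.3639,    0.8621, -268.8317],
       [  -0.6019,    0.6172,    0.5067, -976.8207],
       [   0.    ,    0.    ,    0.    ,    1.    ]])}
top {'fx': 513.680527571664, 'fy': 513.680527571664, 'cx': 311.0823546574638, 'cy': 241.52615327881153, 'view': array([[   -0.0132,    -0.9998,     0.0151,   -16.0954],
       [    0.9895,    -0.0108,     0.1443,  -491.3609],
       [   -0.1441,     0.0168,     0.9894, -1458.2342],
       [    0.    ,     0.    ,     0.    ,     1.    ]])}
wrist {'fx': 346.1008854811209, 'fy': 346.1008854811209, 'cx': 318.082142575939, 'cy': 235.82836502031756, 'T_tool_cam': array([[   0.    ,    0.9675,    0.2527,   67.9607],
       [   1.    ,   -0.0004,    0.0014,   -0.0346],
       [   0.0014,    0.2527,   -0.9675, -157.6358],
       [   0.    ,    0.    ,    0.    ,    1.    ]])}
```

View pics/top0.png

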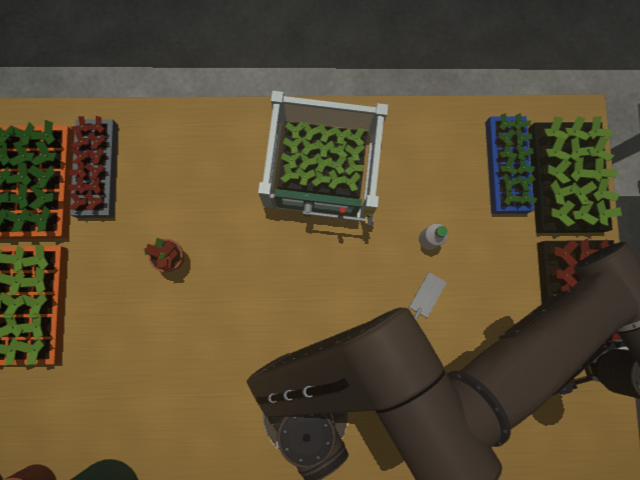

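View pics/side0.png

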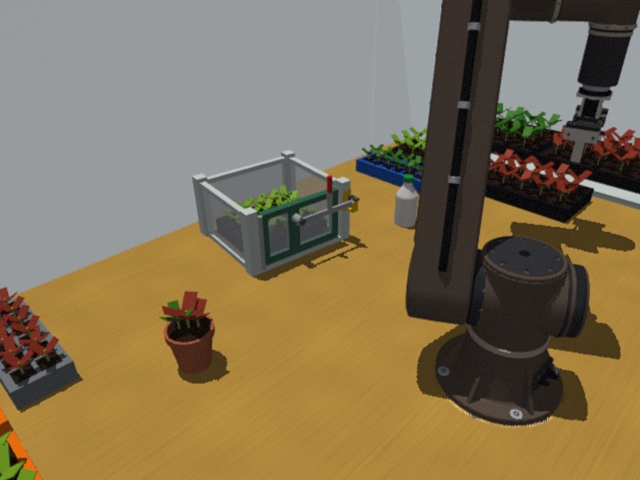

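The top view shows the pen with its tab at about (345,211), pivot (308,208), and the catch at about (369,219). In the side view the tab is at (330,186), the pivot at (297,218) and the bar end at (355,201). The bottle is at top (433,237), the trowel at (428,296), and the pot at (166,255).

```bash
cat > h.py <<'E'
import numpy as np,cv2
from plant import bot
np.set_printoptions(precision=4,suppress=True)
from scipy.spatial.transform import Rotation as R
def cam(n,st=None):
    c=bot.get_calibration(n)
    if n=="wrist":
        T=np.eye(4);T[:3,:3]=R.from_quat(st["eef_rot"]).as_matrix();T[:3,3]=st["tcp_pos"];V=np.linalg.inv(T@c["T_tool_cam"])
    else: V=c["view"]
    return c,V
def ray(n,u,v,st=None):
    c,V=cam(n,st);W=np.linalg.inv(V)
    d=W[:3,:3]@np.array([(u-c["cx"])/c["fx"],-(v-c["cy"])/c["fy"],-1]);return W[:3,3],d/np.linalg.norm(d)
def atz(n,u,v,z,st=None):
    o,d=ray(n,u,v,st);return o+d*(z-o[2])/d[2]
def tri(rs):
    A=np.zeros((3,3));b=np.zeros(3)
    for o,d in rs:
        P=np.eye(3)-np.outer(d,d);A+=P;b+=P@o
    x=np.linalg.solve(A,b);return x,[np.linalg.norm((np.eye(3)-np.outer(d,d))@(x-o)) for o,d in rs]
def red(im,box):
    x0,y0,x1,y1=box;s=im[y0:y1,x0:x1].astype(int)
    m=((s[...,0]>90)&(s[...,0]>2.2*s[...,1])&(s[...,0]>2.2*s[...,2])).astype(np.uint8)
    n,l,st,c=cv2.connectedComponentsWithStats(m)
    i=1+np.argmax(st[1:,4]);return c[i]+[x0,y0],st[i]+[x0,y0,0,0,0]
E
python3 - <<'E'
from h import *
t=cv2.imread("pics/top0.png")[:,:,::-1];s=cv2.imread("pics/side0.png")[:,:,::-1]
a,sa=red(t,(325,195,365,225));b,sb=red(s,(318,165,345,215))
print(a,sa,b,sb)
print("tri",tri([ray("top",*a),ray("side",*b)]))
print("top z200",atz("top",*a,200),"piv z125",atz("top",308,208,125),"end",atz("top",369,219,125))
print("side piv",atz("side",297,218,125),"end",atz("side",355,201,125))
print("postsL",atz("top",265,188,180),"R",atz("top",376,201,180))
c=lambda im,x0,y0,x1,y1:cv2.resize(im[y0:y1,x0:x1,::-1],None,fx=5,fy=5,interpolation=cv2.INTER_CUBIC)
x=c(t,250,175,390,235);y=c(s,280,165,370,225)
cv2.imwrite("pics/crop.png",np.vstack([x,cv2.copyMakeBorder(y,0,0,0,x.shape[1]-y.shape[1],0)]))
E
```

```text
[342. 210.] [340 208   5   5  21] [329.3333 176.8333] [328 175   4   5  12]
tri (array([ 544.2048, -100.1839,  220.9758]), [np.float64(1.2181237511142855), np.float64(1.2181237511142315)])
top z200 [ 549.507  -101.0547  200.    ] piv z125 [571.6907 -13.2318 125.    ] end [ 539.0998 -180.9129  125.    ]
side piv [575.6517 -17.4782 125.    ] end [ 534.6702 -190.9759  125.    ]
postsL [615.4185 101.1855 180.    ] R [ 577.1762 -193.7156  180.    ]
```

View pics/crop.png

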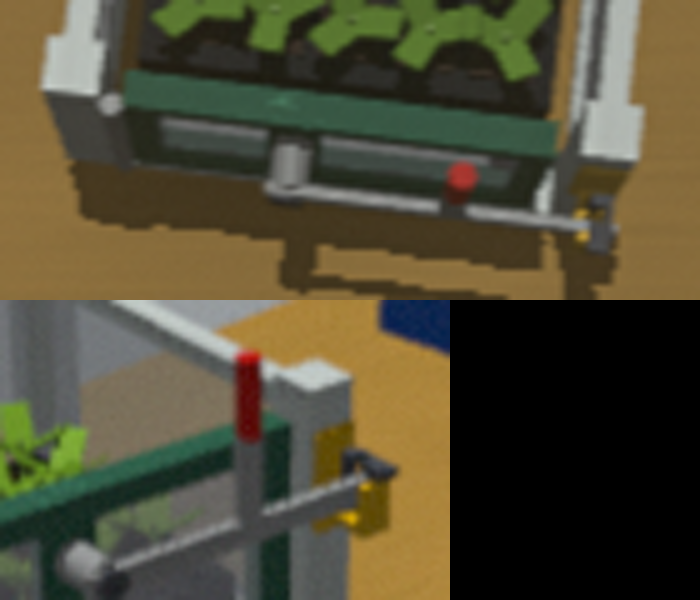

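The crops put the tab top at top (342.4,210) and side (329.6,176). The bar runs from top (310,213) to (367,220), and its end sits under the dark keeper at side (355,201). Next I'll hover over the tab for one close look.

```bash
cat >> h.py <<'E'
P=dict(tab=np.array([545.,-100.,200.]),yaw=-0.13,flip=0)
def load():
    import json,os
    if os.path.exists("p.json"): P.update(json.load(open("p.json")));P["tab"]=np.array(P["tab"])
load()
def pose(th,phi,dx=0,up=0):
    """TCP pose with grasp point at the tab; th gate, phi latch; yaw0 = world yaw of closed gate frame"""
    y0=R.from_euler("z",P["yaw"]);H=P["tab"]-y0.apply([-29,-190,75])
    G=R.from_euler("z",P["yaw"]-th);L=G*R.from_euler("x",-phi)   # +phi lifts -y end
    p=H+G.apply([-29,-100,0])+L.apply([dx,-90,75+up-19])
    s=-1 if P["flip"] else 1
    M=np.array([[0,s,0],[s,0,0],[0,0,-1.]]).T  # cols tool x,y,z in gate axes
    return p,(L*R.from_matrix(M)).as_quat()
E
python3 - <<'E'
from h import *
for z,a,b in((125+7,(310,213),(367,220)),(160,(275,189.4),(361,200)),(180,(265,188),(376,201))):
    d=atz("top",*b,z)-atz("top",*a,z);print(np.arctan2(d[0],-d[1]))
for P["flip"] in(0,1):
    for th,phi,up in((0,0,60),(0,0,0),(0,.2,0),(.5,.2,0),(1.05,.2,0),(1.15,.2,0),(1.15,0,0),(1.15,0,50)):
        print(P["flip"],th,phi,up,pose(th,phi,0,up)[0],bot.solve_ik(*pose(th,phi,0,up)))
E
```

```text
-0.13460270881415265
-0.13515664388478948
-0.12895875110236213
0 0 0 60 [ 545. -100.  241.] [ 0.172   0.1508 -0.2352  0.     -1.1848  2.8396]
0 0 0 0 [ 545. -100.  181.] [ 0.172   0.1961 -0.3226  0.     -1.0521  2.8396]
0 0 0.2 0 [546.6748 -87.1895 197.764 ] [ 0.3214  0.1916 -0.3869  0.2031 -1.089   2.587 ]
0 0.5 0.2 0 [470.6269 -41.3634 197.764 ] [ 0.4166  0.1237 -0.4331  0.1073 -1.1898  2.0462]
0 1.05 0.2 0 [423.6093  43.9966 197.764 ] [ 0.5411  0.0951 -0.4096 -0.0312 -1.264   1.4329]
0 1.15 0.2 0 [420.4251  61.6482 197.764 ] [ 0.5609  0.0968 -0.3976 -0.0555 -1.2699  1.3223]
0 1.15 0 0 [408.048   57.9439 181.    ] [ 0.6251 -0.0524 -0.5979  0.     -1.0253  1.2365]
0 1.15 0 50 [408.048   57.9439 231.    ] [ 0.6251 -0.0978 -0.5165  0.     -1.1521  1.2365]
1 0 0 60 [ 545. -100.  241.] [ 0.172   0.1508 -0.2352  0.     -1.1848 -0.302 ]
1 0 0 0 [ 545. -100.  181.] [ 0.172   0.1961 -0.3226  0.     -1.0521 -0.302 ]
1 0 0.2 0 [546.6748 -87.1895 197.764 ] [ 0.3214  0.1916 -0.3869  0.2031 -1.089  -0.5545]
1 0.5 0.2 0 [470.6269 -41.3634 197.764 ] [ 0.4166  0.1237 -0.4331  0.1073 -1.1898 -1.0954]
1 1.05 0.2 0 [423.6093  43.9966 197.764 ] [ 0.5411  0.0951 -0.4096 -0.0312 -1.264  -1.7087]
1 1.15 0.2 0 [420.4251  61.6482 197.764 ] [ 0.5609  0.0968 -0.3976 -0.0555 -1.2699 -1.8193]
1 1.15 0 0 [408.048   57.9439 181.    ] [ 0.6251 -0.0524 -0.5979  0.     -1.0253 -1.9051]
1 1.15 0 50 [408.048   57.9439 231.    ] [ 0.6251 -0.0978 -0.5165  0.     -1.1521 -1.9051]
```

```bash
echo '{"yaw":-0.132,"flip":1}'>p.json
python3 - <<'E'
from h import *
bot.move_ptp(*pose(0,0,0,110))
bot.pause(.2)
st=bot.read_state();print(st["t"],st["tcp_pos"],st["eef_rot"],st["contact_force"])
im=bot.camera("wrist");cv2.imwrite("pics/w1.png",im[:,:,::-1]);np.savez("w1",**{k:st[k] for k in("tcp_pos","eef_rot")})
c,V=cam("wrist",st)
for z in(222,178):
    p=V@np.append(P["tab"]*[1,1,0]+[0,0,z],1);print(z,c["cx"]-c["fx"]*p[0]/p[2],c["cy"]+c["fy"]*p[1]/p[2])
E
```

```text
2.775 [ 544.9311 -100.5081  290.8937] [-0.6586  0.7525  0.0001 -0.0001] [-0.3661  0.3377 -0.6273]
222 317.9403361968976 249.31566997273876
178 317.97294642093675 233.53345609665973
```

View pics/w1.png

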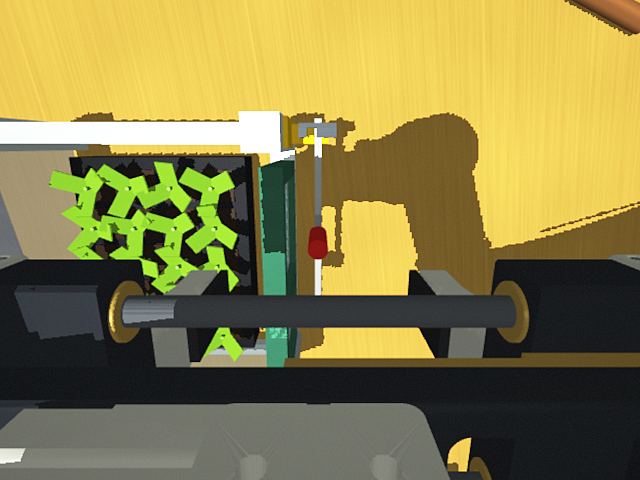

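The wrist view shows the tab at (318,243), its top near row 250, as predicted. The bar is vertical at column 318, so position and yaw both agree. I'll descend and grip.

```bash
cat >> h.py <<'E'
def go(th,phi,dx=0,up=0,v=20):
    p,q=pose(th,phi,dx,up);bot.line_to(p,velocity=v,ori=q)
def F(base,th=0,n=4):
    f=[]
    for _ in range(n): bot.pause(.02);f.append(bot.read_state()["contact_force"])
    f=np.mean(f,0)-base
    return R.from_euler("z",P["yaw"]-th).inv().apply(f)  # force on tool, gate axes
E
python3 - <<'E'
from h import *
bot.move_gripper(40)
go(0,0,1,0,80);bot.pause(.2)
b=F(0*np.ones(3),n=10);base=R.from_euler("z",P["yaw"]).apply(b);np.save("base",base)
print("base gate axes",b)
bot.move_gripper(5,force=20);bot.pause(.2)
st=bot.read_state();print(st["t"],st["width"],st["tcp_pos"]-pose(0,0,1,0)[0],F(base,n=10),st["moment"])
E
```

```text
base gate axes [-0.1178  0.1609  0.0198]
6.425 13.652919128752622 [-0.4336  0.0267 -0.0806] [-3.8208  0.5136  2.363 ] [ 0.4257  1.2874 -0.0308]
```

Run:
```python
from h import *
base=np.load("base.npy");h=[]
for d in np.arange(.5,14,.5):
    go(-(d-1)/190,0,1,0,6)
    f=F(base);st=bot.read_state();h.append(f[0])
    e=R.from_euler("z",P["yaw"]).inv().apply(st["tcp_pos"]-pose(0,0,0,0)[0])
    print(d,f,e[0])
    if f[0]<-11 or (len(h)>4 and f[0]<np.median(h[-5:-1])-2.5):break
print(bot.read_state()["t"],bot.read_state()["width"])
```

```text
0.5 [-2.0219 -0.8511  0.6974] 0.5490294223379224
1.0 [-4.2482 -0.3116  2.0928] 0.7029202677335972
1.5 [-4.6049 -0.43    2.3637] 1.2132274662184814
2.0 [-4.6808  0.0557  1.9878] 1.71947294590823
2.5 [-5.0997 -0.1944  2.113 ] 2.1963157699334523
3.0 [-4.7959 -0.2897  1.9911] 2.6713323725972753
3.5 [-5.1141 -0.4481  2.8472] 3.1520226223754326
4.0 [-4.8349 -0.1446  2.2118] 3.6361909624313706
4.5 [-5.6692 -0.2739  1.7515] 4.138586374778395
5.0 [-5.6858 -0.0615  2.6686] 4.601041584947538
5.5 [-5.1452  0.0201  2.2528] 5.09965651251665
6.0 [-5.355   0.1304  2.3871] 5.613174291857814
6.5 [-5.5045 -0.4396  2.3855] 6.066243611395263
7.0 [-5.2699  0.0519  2.4278] 6.565961962825251
7.5 [-5.6322  0.4208  2.3573] 7.0655423486315305
8.0 [-5.8793  0.1669  2.4535] 7.423487729917604
8.5 [-7.8063  1.032   4.1749] 7.457195563870668
9.0 [-9.8936  2.2071  5.8922] 7.494278209169385
12.2917 13.298205139320284
```

The back jaw shows as a sharp rise at a tab travel of 7.45 mm (commanded about 7.9). The gap centre should be about 3 mm back from that at the tab. I'll back off and try a gentle lift.

Run:
```python
from h import *
base=np.load("base.npy")
for d in(8,6.5,4.9): go(-(d-1)/190,0,1,0,6)
print(F(base))
Y=R.from_euler("z",P["yaw"]).inv();ok=True
for phi in np.arange(.006,.061,.006):
    go(-3.9/190,phi,1,0,6);f=F(base);st=bot.read_state()
    p=Y.apply(st["tcp_pos"]-pose(0,0,0,0)[0])
    print(round(phi,3),f,p,Y.apply(pose(-3.9/190,phi,1,0)[0]-pose(0,0,0,0)[0])[2])
    if f[2]<-5: ok=False;break
print(ok,st["t"],st["width"])
if not ok: go(-3.9/190,0,1,0,10);print(F(base))
```

```text
[-4.6973 -1.2516  1.5649]
0.006 [-4.616  -2.0584  0.4562] [ 4.6976 -0.3277  0.3866] 0.5389887630298061
0.012 [-4.8578 -2.1644  0.1482] [4.6892 0.0158 0.9439] 1.0759421285704034
0.018 [-4.9769 -2.1343  0.3975] [4.6545 0.3831 1.4725] 1.6108407663585067
0.024 [-4.4201 -2.3448  0.4482] [4.6824 0.7143 2.0238] 2.1436654201010295
0.03 [-5.0753 -2.0081  0.743 ] [4.6471 1.0501 2.5483] 2.674396908167892
0.036 [-4.9369 -1.5613  1.0199] [4.6213 1.4188 3.0619] 3.2030161242829247
0.042 [-4.9256 -1.693   0.7938] [4.6534 1.7724 3.6222] 3.7295040382113878
0.048 [-4.6512 -1.9204  0.9752] [4.6293 2.1195 4.1309] 4.253841696445249
0.054 [-4.327  -2.0694  0.6355] [4.6145 2.4889 4.6692] 4.7760102228854455
0.06 [-4.7747 -1.7636  0.4714] [4.5977 2.8639 5.1715] 5.295990819521449
True 16.7417 13.058235552057813
```

Lifting is free, so the bar is in the gap. I'll continue up past 0.17 rad, watching all the force axes.

Run:
```python
from h import *
base=np.load("base.npy")
for phi in np.arange(.075,.241,.015):
    go(-3.9/190,phi,1,0,12);f=F(base,n=3)
    print(round(phi,3),f)
    if f[2]<-5 or abs(f[0]+4.8)>3.5: print("STOP");break
st=bot.read_state();print(st["t"],st["width"])
s=bot.camera("side")[150:235,270:380,::-1];w=bot.camera("wrist")[80:320,240:400,::-1]
s=cv2.resize(s,None,fx=4,fy=4,interpolation=cv2.INTER_CUBIC);w=cv2.resize(w,(int(160*340/240),340))
cv2.imwrite("pics/l1.png",np.hstack([s,w]))
```

```text
0.075 [-4.702  -2.0989  1.0377]
0.09 [-5.0744 -1.897   0.5699]
0.105 [-4.864  -2.2401  1.1778]
0.12 [-4.766  -2.6153  1.4568]
0.135 [-5.1953 -2.1745  1.0239]
0.15 [-5.1808 -2.8677  1.337 ]
0.165 [-5.4668 -2.4272  1.2589]
0.18 [-5.417  -2.4419  1.8944]
0.195 [-5.1113 -2.1038  1.4996]
0.21 [-4.6216 -2.4387  1.8125]
0.225 [-4.8175 -2.4044  1.8142]
0.24 [-5.1766 -2.5023  2.1507]
20.7417 13.53522443299348
```

View pics/l1.png

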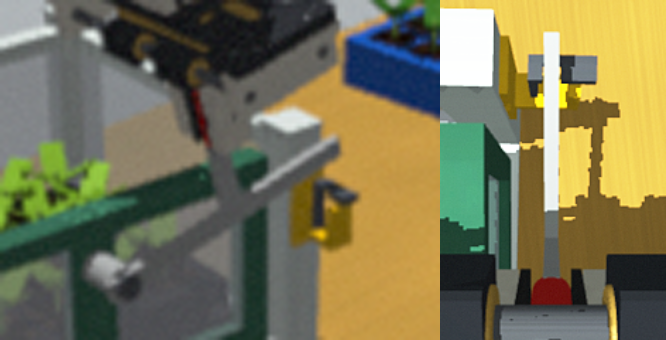

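The bar end at (330,150) stands clear above the keeper at (335,195), with the tab held in the pads. Next I'll swing the gate open.

Run:
```python
from h import *
base=np.load("base.npy")
for th in np.r_[0,.03,.06,.1:1.16:.05,1.15]:
    go(th,.24,1,0,25 if th<.1 else 50)
    f=F(base,th,2)
    print(round(th,2),f)
    if np.linalg.norm(f)>15: print("STOP");break
bot.pause(.3);st=bot.read_state();print(st["t"],st["width"],st["joint_pos"])
```

```text
0.0 [-5.5639 -2.0006  1.3334]
0.03 [-5.0484 -2.7454  1.8996]
0.06 [-3.836  -2.8614  1.9011]
0.1 [-1.3833 -3.1123  2.165 ]
0.15 [-0.5973 -3.289   1.6704]
0.2 [-0.9281 -3.2397  3.0272]
0.25 [-0.49   -3.206   3.3939]
0.3 [-0.9352 -3.2725  2.9148]
0.35 [-0.8902 -3.1467  2.854 ]
0.4 [-0.8306 -3.4883  2.7518]
0.45 [-0.559  -2.1699  3.5148]
0.5 [-0.8822 -3.4217  2.7403]
0.55 [-1.4896 -1.8274  3.0129]
0.6 [-0.3352 -3.0621  2.704 ]
0.65 [-0.991  -2.5389  2.4319]
0.7 [-0.8568 -1.8487  2.9418]
0.75 [-1.1563 -2.3679  2.1617]
0.8 [-0.052  -2.2031  2.3904]
0.85 [-0.8089 -2.6712  1.9304]
0.9 [-0.972  -2.2546  2.0137]
0.95 [-0.8324 -2.1672  2.5447]
1.0 [-1.0728 -2.6622  2.453 ]
1.05 [-0.4586 -2.8217  1.7661]
1.1 [-0.0643 -2.5347  2.6586]
1.15 [-1.3407 -2.3981  2.7213]
1.15 [-0.2373 -2.5451  2.8957]
30.3833 13.366445008003135 [ 0.5485  0.1277 -0.359  -0.0629 -1.3169 -1.8075]
```

Run:
```python
from h import *
base=np.load("base.npy")
for phi in np.r_[.21:.031:-.03,.02,.01,0,-.005,-.01,-.015]:
    go(1.15,phi,1,0,20 if phi>.03 else 10);f=F(base,1.15,3);print(round(phi,3),f)
    if f[2]>7: print("seated");break
st=bot.read_state();print(st["t"],st["width"])
w=cv2.resize(bot.camera("side")[140:300,240:440,::-1],None,fx=3,fy=3,interpolation=cv2.INTER_CUBIC);cv2.imwrite("pics/d1.png",w)
```

```text
0.21 [ 0.2825 -2.3918  1.1744]
0.18 [-0.4039 -2.05    2.1882]
0.15 [-0.1605 -2.2374  1.4899]
0.12 [ 0.4    -2.3201  1.1738]
0.09 [ 0.2582 -1.2291  0.4803]
0.06 [ 0.4939 -1.4945 -0.5499]
0.02 [ 0.6609 -0.0221 -1.2597]
0.01 [ 0.1936  0.3541 -1.8358]
0.0 [ 1.2332  1.2054 -3.0312]
-0.005 [0.5362 1.022  1.3663]
-0.01 [1.0096 1.8277 5.2599]
-0.015 [1.127  1.7834 7.4419]
seated
34.675 13.683467215916558
```

View pics/d1.png

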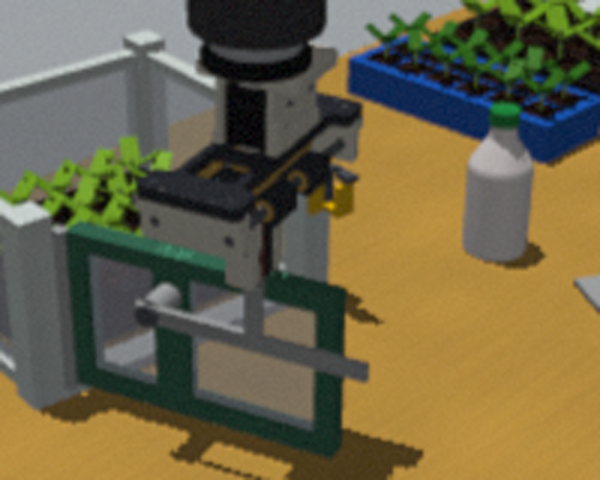

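The gate stands wide open, and the bar lies level from pivot (150,305) to end (365,370), seated on its stop. I'll ease the preload, release and back off.

Run:
```python
from h import *
go(1.15,-.006,1,0,10)
bot.move_gripper(40);bot.pause(.2)
go(1.15,-.006,1,90,60);bot.pause(.3)
st=bot.read_state();print(st["t"],st["width"],st["contact_force"])
cv2.imwrite("pics/e_side.png",bot.camera("side")[:,:,::-1])
im=bot.camera("wrist");cv2.imwrite("pics/e_w.png",im[:,:,::-1])
c,V=cam("wrist",st);p,_=pose(1.15,0,0,0);p=V@np.append(p+[0,0,41],1);print(c["cx"]-c["fx"]*p[0]/p[2],c["cy"]+c["fy"]*p[1]/p[2],red(im,(200,150,440,320)))
```

```text
37.8083 39.69223436726729 [ 0.009  -0.2475  0.1731]
320.2135811982304 258.72506558100724 (array([318.2119, 251.0869]), array([308, 232,  21,  38, 656]))
```

View pics/e_side.png

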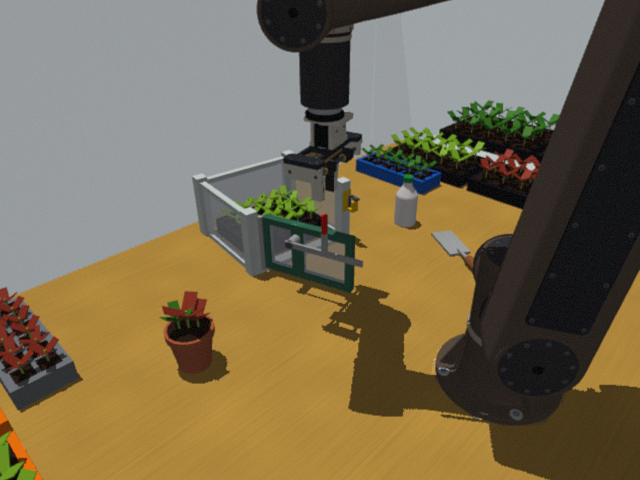

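The gate stays open with the bar down: tab at (324,224), bar end at (360,263). The pot (190,335) and bottle (406,205) match the first picture, and the trowel lies at (455,245). The gripper is clear.

Run:
```python
from plant import bot
bot.close_job();print(bot.read_state()["t"])
```

```text
the job is handed in; nothing more can be done
the job is handed in; nothing more can be done
```

The gate is open about 66° by the commanded path, with the latch bar down, and I handed the job in at about 38 s of the 72 s limit. The hand-in gave no verdict.

- **Finding the gap:** Holding the red tab, I pressed the gate in until the back jaw showed as a sharp rise at 7.4 mm of tab travel. The peak was about 10 N along x (about 12 N in all) at the tab. I backed off 3 mm into the gap, and the bar lifted freely on the first try.
- **Opening:** I raised the bar to 0.24 rad, clear of the catch, swung the gate slowly to 1.15 rad, and lowered the bar by hand onto its stop. I then eased the preload, released and withdrew upward.
- **Last checks:** The final side picture shows the gate standing open, the bar level and the gripper clear. The tab was within a few millimetres of where a 1.15 rad opening puts it, and the tool force was about zero.
- **Bystanders:** The pot and bottle look unmoved against the first side picture. The arm hid the trowel in that picture and I took no final top view, so I only have its position now and the fact that nothing came near it.

No check failed. The vertical force read 2–3 N upward while I held the raised bar, where a small downward pull was expected. I took that as an effect of the tilted grip.

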